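# Serve the long chocolate bar from the sweet-shop display step

### The job

Serve the longer of the two flat chocolate bars: slide it along its lane until its front end sticks well out over the front edge of the display step, still lying on the step, then pick it up by that end. Lay it gently down flat inside the customer's tray, not dropping it in or letting it fall on the table, and leave the shorter bar where it is.

Things in the scene. Friction and masses are not known exactly. Their poses are not given: they have to be found in the camera images.
- bar_long: bar to serve: flat rigid chocolate bar, cream paper sleeve, brown and foil ends, 160 long (own x) x 56 wide x 8 thick mm, 55 to 115 g. Origin: centre of its underside. Lies flat in one of the step's two lanes, length along the lane, front end 5 to 20 mm back from the step's front edge. Can be pushed forward from its rear end by closed fingertips in the lane; tips off if its middle passes the edge.
- bar_short: the bar to leave alone, in the other lane: same make, 100 x 56 x 8 mm, origin at the centre of its underside.
- step: fixed wooden step, 220 deep (own x) x 190 wide (y) mm; origin: centre of its underside, on the table. Front edge: own x = -110, facing the robot, free space before it. Two lanes along x, open at both ends, centred at y = +45 and -45: 60 wide, floor 60 above the table, between strips 8 high, so a bar lies flush with them and its sides can be gripped only where it sticks out past the edge.
- tray: the customer's tray: fixed, open, dark wood, 250 (own x) x 180 (own y) mm outside, walls 4 mm thick and 20 mm high, inner floor about 4 mm above the table. Origin at the centre of its underside, on the table.
Not all that is in view belongs to the job. What is shaped like the bar_long but turquoise is not meant.

How it is judged:
By the outcome, as a careful person would: the job done as asked, in the order asked, and still so for the second after the job is handed in, with the robot touching nothing.
It also fails if it takes over 58 s, if anything falls off the work surface, if the arm or the gripper's body presses on something with over 40 N, if the wrist force passes 120 N, or if a joint passes its speed limit or range.

### The arm

A 7-joint arm with a two-finger parallel gripper is mounted at the origin on the work surface. World frame = base frame: x ahead of the robot, y to its left, z up, the work surface at z = 0. Lengths are in mm, angles in rad, forces in N, time in s.
With the tool pointing down it reaches from about 425 to 950 mm from the base axis. Payload 4.7 kg.
Tool frame: the origin (TCP) lies between the finger pads; the fingertips stand 14 mm ahead of it and the grasp point (between the pads) lies 5 mm behind it; z points along the fingers, y is the direction in which the jaws open and shut (so a half turn about z gives the same grasp; the last joint's range is limited). The gripper opens to 87 mm and grips with 3 to 60 N. Pads are 19 mm wide; open, the fingers measure 117 mm over their backs; the gripper's body (75 mm by 190 mm) begins 51 mm behind the grasp point.
Start: joints at [1.244, 0.469, -0.049, 1.532, 0.024, 1.141, -0.082], TCP at [198.103, -645.293, 236.573] pointing down, gripper open.
Joint ranges: [-2.59, 2.59], [-0.33, 1.99], [-1.39, 1.29], [0.1, 2.45], [-1.04, 4.18], [0.21, 1.99], [-2.66, 2.66]. Speed limits (rad/s): [2.57, 2.57, 3.14, 3.14, 3.14, 3.14, 3.14].

### API

Orientations are given as a unit quaternion [x, y, z, w].
In Python, from workcell import ctrl, hand, solver, observe, imaging, job gives the robot as it stands. The module is installed in compiled form; this text tells all that it offers. Calls block until the motion is done:
- ctrl.reach(position, orientation): joint-space move of the TCP to a pose.
- ctrl.movel(position, ori=None, velocity=150): straight line of the TCP; ori=None keeps the orientation; velocity is the mean speed in mm/s.
- ctrl.move_j(angles): joint-space move.
- hand.gripper_to(opening, force=None): finger opening in mm; force is the grip in N (None keeps the last); returns when the fingers have stopped.
- ctrl.pause(seconds).
- solver.inverse_kinematics(position, orientation): joint angles nearest the present ones, or None.
- observe(): the state.
- imaging.grab_frame(name): name is "side" or "top"; returns the picture (400x640x3 uint8, red, green, blue); there is no depth.
- imaging.camera_params(name): a dict with "camera_matrix" (3x3 intrinsics, pixels), "dist" ([k1, k2, p1, p2, k3] as OpenCV has them; the pictures are not rectified), "R" (3x3) and "t" (3): a world point X has camera coordinates R X + t. Camera axes: x right, y down, z forward; pixel columns grow to the right and rows downward; lengths in mm; the calibration is good to about 2 mm. A picture is of the moment at which its call begins. camera_params takes no time and is no camera call.
A pose or a line that the arm cannot do raises ctrl.IKError and nothing moves.
- job.finish_job(): hands the job in, once; it reports no verdict.
The state is a dict: "clock": time; "qpos": joint angles; "joint_velocities": joint speeds; "tau": joint torques, N m; "tool_pos": TCP position; "tool_rot": TCP orientation; "wrist_force": force on the tool from outside, world axes, zero at the start; "moment": the same for the moment, N m; "opening": finger opening in mm.
Only numpy, scipy, OpenCV 4.12 (cv2) and the standard library are available. Lean on these libraries where they do the work, as an engineer would, in place of code of your own. Each camera call takes 0.05 s, during which the arm holds its last target. There are 200 camera calls.

## Working session

There is one attempt and no reset: what is moved stays moved. The work goes in short steps, each a Python script; the robot and the scene stay as the last script left them, time stands still between calls to the robot, and variables do not carry over. Pictures are saved under pics/ and viewed, about 8 in all and at most 12, crops included, and the job is handed in when it is done.

```bash
mkdir -p pics
python3 - <<'E'
from workcell import *
from workcell import imaging, observe
import cv2,numpy as np
for n in("top","side"):
    f=imaging.grab_frame(n);cv2.imwrite(f"pics/{n}0.png",f[:,:,::-1])
    p=imaging.camera_params(n);print(n,p)
s=observe();print(s["clock"],s["tool_pos"],s["tool_rot"],s["opening"])
E
```

```text
top {'camera_matrix': array([[427.81579044,   0.        , 311.26139664],
       [  0.        , 427.81579044, 201.70185554],
       [  0.        ,   0.        ,   1.        ]]), 'dist': array([-0.11720742,  0.        ,  0.        ,  0.        ,  0.        ]), 'R': array([[ 0.01872433, -0.99977973,  0.00948135],
       [-0.99250562, -0.01973176, -0.12059543],
       [ 0.12075595, -0.00715223, -0.99265646]]), 't': array([-12.84880759, 582.35956418, 812.67326583])}
side {'camera_matrix': array([[391.56831722,   0.        , 315.30161429],
       [  0.        , 391.56831722, 198.83807121],
       [  0.        ,   0.        ,   1.        ]]), 'dist': array([-0.03828703,  0.        ,  0.        ,  0.        ,  0.        ]), 'R': array([[ 0.94514482, -0.32656077,  0.00770259],
       [-0.2319391 , -0.68751805, -0.68813021],
       [ 0.230012  ,  0.64859617, -0.72554634]]), 't': array([-548.19501856,  175.59400174,  921.90460226])}
0.1 [ 197.90590687 -644.80040957  235.61526886] [ 9.88933710e-01  1.48355466e-01 -1.72644767e-04 -8.61775469e-04] 87.15666564622117
```

View pics/top0.png

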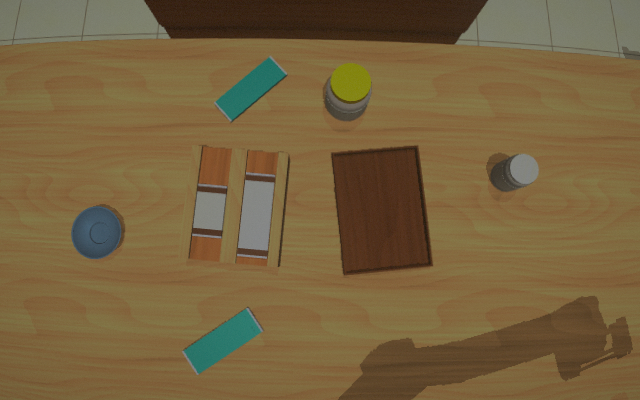

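View pics/side0.png

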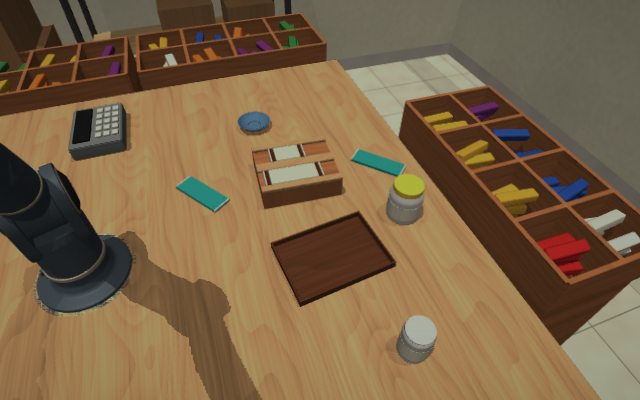

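The top view has +x up and +y left. The long bar is in the right lane, about (237–275, 172–260), and the short bar in the left lane. The tray spans about (332–432, 147–274), and the turquoise bars, jars and bowl are distractors. Next I'll measure with low-saturation masks and rays cast onto planes.

```bash
cat > h.py <<'E'
import cv2,numpy as np
from workcell import *
from workcell import ctrl,hand,solver,observe,imaging,job
def ray(n,uv,z):
    p=imaging.camera_params(n);K,d,R,t=p["camera_matrix"],p["dist"],p["R"],p["t"]
    q=cv2.undistortPoints(np.float64(uv).reshape(-1,1,2),K,d).reshape(-1,2)
    D=np.c_[q,np.ones(len(q))]@R; C=-R.T@t
    return C+D*((z-C[2])/D[:,2])[:,None]
def rect(P):
    (c,s,a)=cv2.minAreaRect(np.float32(P[:,:2])); 
    if s[0]<s[1]: s=s[::-1];a+=90
    return np.round(c,1),np.round(s,1),round((a+90)%180-90,2)
def save(n,name,crop=None,k=1):
    f=imaging.grab_frame(n)
    g=f if crop is None else f[crop[1]:crop[3],crop[0]:crop[2]]
    cv2.imwrite(f"pics/{name}.png",cv2.resize(g,None,fx=k,fy=k,interpolation=cv2.INTER_CUBIC)[:,:,::-1]);return f
E
python3 - <<'E'
from h import *
f=save("top","crop1",(180,135,300,280),4)
hsv=cv2.cvtColor(f,cv2.COLOR_RGB2HSV)
# low-saturation (sleeve+foil)
m=((hsv[...,1]<75)&(hsv[...,2]>100)).astype(np.uint8)
for nm,(a,b) in dict(short=(188,233),long=(234,280)).items():
    w=np.zeros_like(m);w[165:264,a:b]=m[165:264,a:b]
    pts=np.argwhere(w)[:,::-1]
    print(nm,pts.min(0),pts.max(0),rect(ray("top",pts,68)))
# tray: dark
m=((hsv[...,2]<110)).astype(np.uint8); m[:, :320]=0;m[:,445:]=0;m[:130]=0;m[290:]=0
c=max(cv2.findContours(m,0,2)[0],key=cv2.contourArea)[:,0]
print("tray top",rect(ray("top",c,20)),"z0",rect(ray("top",c,0)))
# turquoise
m=cv2.inRange(hsv,(75,100,60),(95,255,255))
for c in cv2.findContours(m,0,2)[0]:
    if cv2.contourArea(c)>200: print("turq",rect(ray("top",c[:,0],8)))
for v in (160,166,172,178,184,190,250,256,260,264,268): print(v,f[v,252:258].mean(0).round(), hsv[v,255])
# step strips: column profile
print([(u,*f[215,u]) for u in range(182,294,2)])
E
```

```text
short [192 184] [226 237] (array([558.2, 193.5]), array([101.1,  56.2]), -3.35)
long [237 172] [274 258] (array([551.9, 103.5]), array([160.9,  57.1]), -4.08)
tray top (array([ 573.8, -143.4]), array([252.1, 183.4]), 6.49) z0 (array([ 576. , -146.9]), array([257.9, 187.7]), 6.49)
turq (array([301.8, 171.7]), array([151.7,  55.8]), -54.88)
turq (array([827.9, 132.7]), array([151.8,  57.4]), -47.13)
160 [130.  81.  45.] [ 12 163 127]
166 [130.  80.  44.] [ 12 168 132]
172 [125.  82.  52.] [ 13 166 135]
178 [78. 53. 37.] [ 10 128  78]
184 [134. 136. 131.] [ 42   9 136]
190 [133. 135. 131.] [ 42   9 135]
250 [84. 59. 45.] [ 11 120  83]
256 [133. 134. 138.] [113   7 138]
260 [135.  87.  49.] [ 13 159 136]
264 [135.  88.  49.] [ 13 164 135]
268 [133. 102.  63.] [ 17 134 133]
[(182, np.uint8(135), np.uint8(118), np.uint8(70)), (184, np.uint8(135), np.uint8(116), np.uint8(71)), (186, np.uint8(133), np.uint8(110), np.uint8(65)), (188, np.uint8(133), np.uint8(113), np.uint8(69)), (190, np.uint8(134), np.uint8(114), np.uint8(70)), (192, np.uint8(129), np.uint8(104), np.uint8(63)), (194, np.uint
[... 1858 characters left out ...]
8(135), np.uint8(136), np.uint8(135)), (268, np.uint8(135), np.uint8(136), np.uint8(136)), (270, np.uint8(127), np.uint8(128), np.uint8(126)), (272, np.uint8(123), np.uint8(106), np.uint8(64)), (274, np.uint8(133), np.uint8(112), np.uint8(68)), (276, np.uint8(134), np.uint8(115), np.uint8(71)), (278, np.uint8(132), np.uint8(113), np.uint8(67)), (280, np.uint8(135), np.uint8(113), np.uint8(70)), (282, np.uint8(109), np.uint8(86), np.uint8(56)), (284, np.uint8(79), np.uint8(61), np.uint8(36)), (286, np.uint8(135), np.uint8(103), np.uint8(63)), (288, np.uint8(135), np.uint8(105), np.uint8(67)), (290, np.uint8(134), np.uint8(102), np.uint8(62)), (292, np.uint8(132), np.uint8(101), np.uint8(61))]
```

View pics/crop1.png

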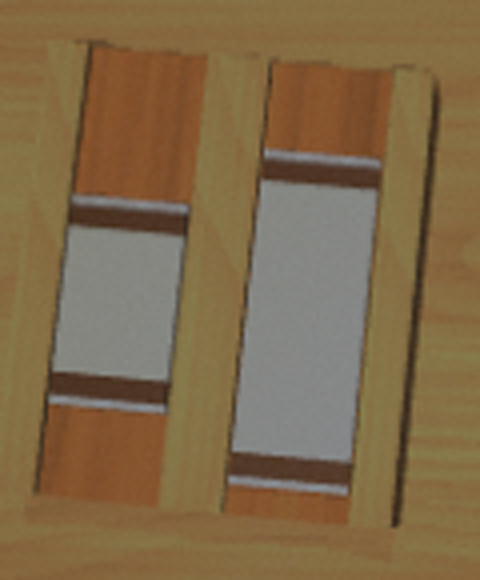

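```bash
cat >> h.py <<'E'
psi=np.deg2rad(-4.0)
def q(a): return [np.cos(a/2),np.sin(a/2),0,0]
ax=np.array([np.cos(psi),np.sin(psi)]); ctr=np.array([551.9,103.5])
def st(l=""):
    s=observe();print(l,round(s["clock"],2),np.round(s["tool_pos"],1),"F",np.round(s["wrist_force"],1),"op",round(s["opening"],1));return s
E
python3 - <<'E'
from h import *
c=lambda *p:[(180+a/4,135+b/4) for a,b in p]
F=ray("top",c((222,513),(395,525),(160,510)),68);print("front z68",F.round(1))
F6=ray("top",c((285,518)),60);print("front floor",F6.round(1))
B=ray("top",c((270,60),(432,75),(50,42)),68);print("rear z68",B.round(1))
for P in (F,F6,B): print("along axis rel. bar centre",((P[:,:2]-ctr)@ax).round(1), "lat",((P[:,:2]-ctr)@[-ax[1],ax[0]]).round(1))
st()
hand.gripper_to(0,20)
p=ctr+ax*106
ctrl.reach([*p,170],q(psi)); s=st("above")
ctrl.movel([*p,90],velocity=120);st()
ctrl.movel([*p,78],velocity=30);s=st("down");print(s["tool_rot"])
save("top","t2",(170,120,450,300),2.5)
E
```

```text
front z68 [[459.1 138.9  68. ]
 [455.4  57.3  68. ]
 [459.8 168.3  68. ]]
front floor [[457.3 110.1  60. ]]
rear z68 [[677.  124.2  68. ]
 [671.   45.4  68. ]
 [684.5 232.6  68. ]]
along axis rel. bar centre [-95.  -93.1 -96.4] lat [ 28.8 -52.8  58.2]
along axis rel. bar centre [-94.9] lat [0.]
along axis rel. bar centre [123.4 122.9 123.2] lat [ 29.3 -49.7 138.1]
 0.15 [ 198.  -644.9  235.8] F [ 0.2 -0.3 -0.3] op 87.3
above 4.74 [657.9  94.9 169.9] F [-0.6 -0.2  0.5] op 0.4
 5.56 [658.2  96.4  90.7] F [-0.2 -0.4  0.2] op 0.6
down 6.11 [657.6  96.1  77.8] F [-0.3 -0.1 -0.8] op 0.5
[ 9.99391360e-01 -3.48839652e-02 -1.34074358e-04  1.63902705e-05]
```

View pics/t2.png

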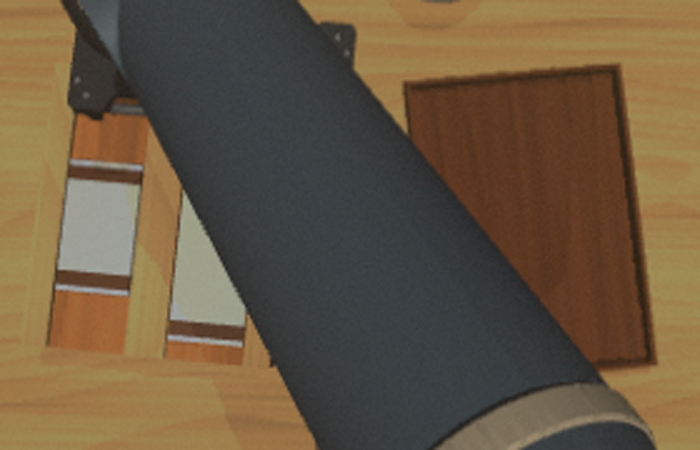

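The arm hides the middle of the view. The long bar's front end is still visible at about pixel (250, 255), not yet moved, and it sits about 15 mm behind the step edge. Pushing in two stages.

Run:
```python
from h import *
for o in (90,70,45):
    ctrl.movel([*(ctr+ax*o),77],velocity=40);st(o)
save("top","t3",(170,120,450,300),2.5)
```

```text
90 6.71 [641.6  97.2  77.1] F [0.4 1.  0.4] op 0.5
70 7.36 [621.6  98.6  77. ] F [ 0.4 -0.4  1.1] op 0.1
45 8.13 [596.9 100.3  77.1] F [ 0.2 -0.   0.7] op 0.2
```

View pics/t3.png

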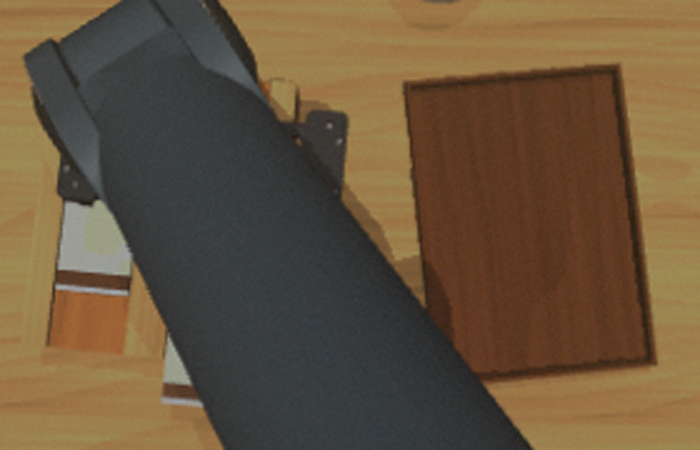

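The front end now sticks out past the edge, with its foil line from (162, 402) to (200, 406) in the crop. I'll compute the overhang and push the rest of the way to 60 mm.

Run:
```python
from h import *
P=ray("top",[(170+162/2.5,120+403/2.5),(170+200/2.5,120+407/2.5)],68)
e=((P[:,:2]-ctr)@ax);print(P.round(1),e.round(1))
over=-95.3-e.mean();print("overhang",over)
assert 20<over<45
d=60-over
ctrl.movel([*(ctr+ax*(45-d)),77],velocity=30);st("pushed")
ctrl.movel([*(ctr+ax*(45-d+12)),77],velocity=60)
ctrl.movel([*(ctr+ax*(45-d+12)),180],velocity=150)
ctrl.reach([*(ctr+ax*60-np.array([0,180])),220],q(psi));hand.gripper_to(87);st("clear")
save("top","t4",(170,120,450,300),2.5)
```

```text
[[425.6 139.1  68. ]
 [423.3 110.4  68. ]] [-128.5 -128.7]
overhang 33.310906451485536
pushed 9.22 [570.3 102.2  77. ] F [ 0.1 -0.1  1.6] op 1.0
clear 12.71 [611.7 -80.7 220. ] F [ 0.7 -0.2  0.4] op 86.4
```

View pics/t4.png

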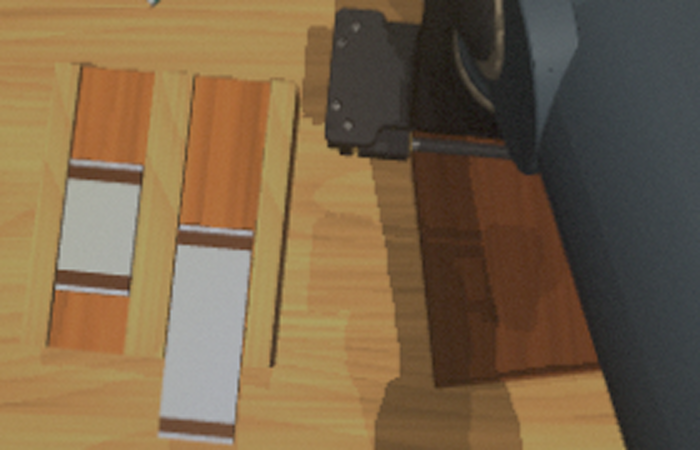

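The bar lies flat with its front end well past the edge (foil line at (160–235, 437) in the crop), and the short bar hasn't moved. I'll measure again, then grip.

Run:
```python
from h import *
f=imaging.grab_frame("top");hsv=cv2.cvtColor(f,cv2.COLOR_RGB2HSV)
m=((hsv[...,1]<75)&(hsv[...,2]>100)).astype(np.uint8)
w=np.zeros_like(m);w[200:305,230:276]=m[200:305,230:276]
pts=np.argwhere(w)[:,::-1];r=rect(ray("top",pts,68));print(pts.min(0),pts.max(0),r)
c,s,a=r; assert abs(s[0]-160)<5 and abs(s[1]-56)<4 and abs(a+4)<2.5
a=np.deg2rad(a);u=np.array([np.cos(a),np.sin(a)])
over=-95.3-((c-ctr)@ax-80);print("overhang",over); assert 48<over<72
g=c-u*(80-36);print("grasp",g,np.hypot(*g))
for z in(160,76):print(z,solver.inverse_kinematics([*g,z],q(a)))
ctrl.reach([*g,160],q(a));st()
ctrl.movel([*g,90],velocity=100);ctrl.movel([*g,75.5],velocity=40);st("at grasp")
hand.gripper_to(40,50);st("gripped")
ctrl.movel([*g,79],velocity=20);st("3.5 up")
np.save("bar.npy",[*g,a])
save("side","s5",(220,110,360,240),5)
```

```text
[233 210] [270 297] (array([478.9, 108.9]), array([161.2,  57.5]), -3.89)
overhang 57.89886062718544
grasp [435.00137008 111.88501108] 449.15971288109495
160 [ 0.30927279  0.27911736 -0.7564445   2.09849789  0.25358082  0.8537316
 -2.23488174]
76 [ 0.2050442   0.41509582 -0.66338446  2.17316222  0.40832833  0.67565055
 -2.38006094]
 13.85 [436.6 111.3 160.5] F [0.4 0.6 0.3] op 86.7
at grasp 15.22 [434.9 111.9  75.3] F [ 0.2 -0.2  0.2] op 87.1
gripped 15.88 [435.  111.8  75.5] F [ 0.2 -0.8  0.8] op 55.3
3.5 up 16.2 [435.1 111.9  79.1] F [ 0.1  0.5 -0.5] op 55.1
```

View pics/s5.png

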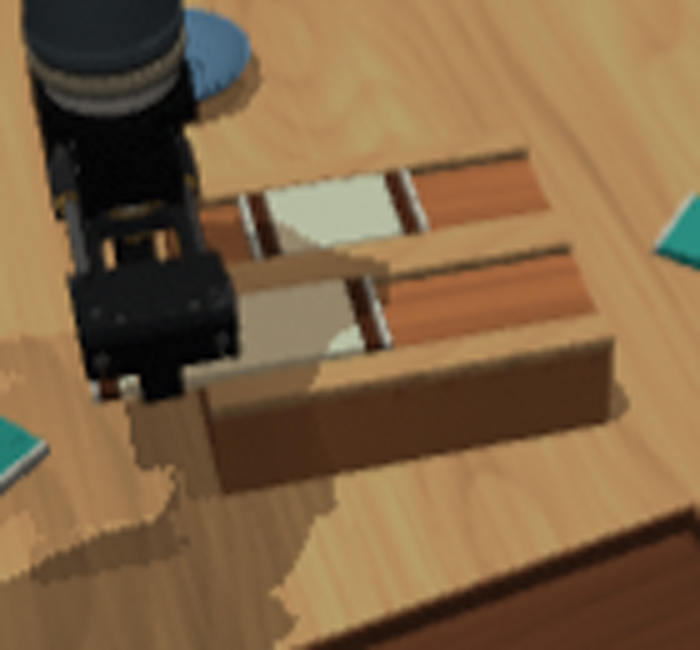

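The jaws stopped at 55 mm on the bar's front end, and the rear end is still in the lane with the foil at (375, 310) in the crop. Lifting now, then checking that it is level.

Run:
```python
from h import *
x,y,a=np.load("bar.npy")
ctrl.movel([x,y,150],velocity=70);s=st("lift")
b=np.deg2rad(6.5);t=np.array([573.8,-143.4])-44*np.array([np.cos(b),np.sin(b)])
for z in(150,20):print(t,z,solver.inverse_kinematics([*t,z],q(b)))
try:
    ctrl.movel([*t,150],q(b),velocity=110)
except ctrl.IKError as e:
    print("IK",e);ctrl.reach([*t,150],q(b))
st("over tray");print(observe()["qpos"].round(2) if hasattr(observe()["qpos"],"round") else observe()["qpos"])
save("side","s6",(190,120,430,320),3)
```

```text
lift 17.42 [434.6 111.7 149.6] F [ 0.7 -0.4  0.4] op 55.1
[ 530.08283835 -148.38094141] 150 [ 0.70770307  0.44243262 -0.65785539  1.89341535  0.33594618  0.9174668
 -1.56835574]
[ 530.08283835 -148.38094141] 20 [ 0.61105578  0.61970091 -0.54565374  1.97858191  0.50101042  0.67839638
 -1.70835071]
over tray 20.08 [ 530.  -147.9  150.1] F [ 0.9  0.5 -1.1] op 54.7
[ 0.71  0.44 -0.67  1.89  0.34  0.92 -1.57]
```

View pics/s6.png

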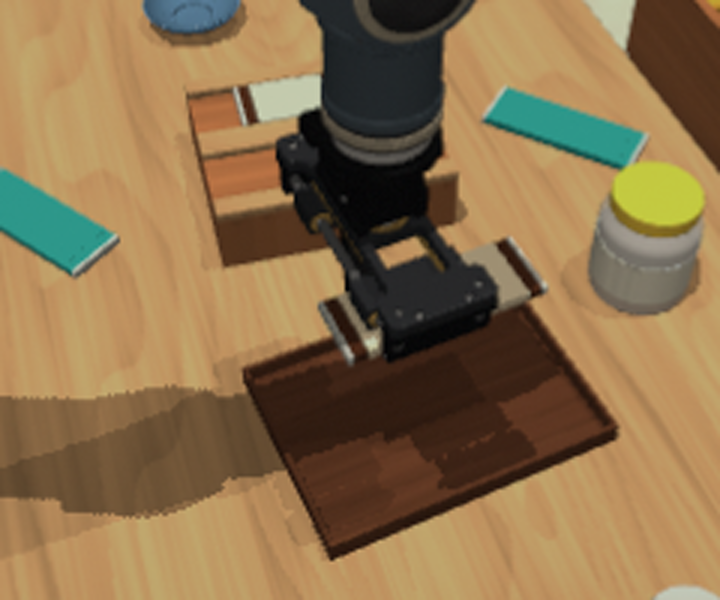

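The bar is held over the tray, with its far end at crop (510–545, 238–288) and its near end at (320–350, 308–362). To check tilt, I'll compare those corners with where a level bar would appear, then lower with force guarding.

Run:
```python
from h import *
b=np.deg2rad(6.5);u=np.array([np.cos(b),np.sin(b)]);v=np.array([-u[1],u[0]])
t=np.array([530.0,-147.9]);p=imaging.camera_params("side")
for drop in(0,10,20):
  X=[[*(t+u*l+v*w),142.6-drop*(l>0)] for l,w in((124,28),(124,-28),(-36,28),(-36,-28))]
  uv=cv2.projectPoints(np.float64(X),cv2.Rodrigues(p["R"])[0],p["t"],p["camera_matrix"],p["dist"])[0][:,0]
  print(drop,((uv-[190,120])*3).round().tolist())
```

```text
0 [[509.0, 236.0], [547.0, 286.0], [317.0, 304.0], [350.0, 360.0]]
10 [[508.0, 245.0], [546.0, 295.0], [317.0, 304.0], [350.0, 360.0]]
20 [[507.0, 254.0], [544.0, 303.0], [317.0, 304.0], [350.0, 360.0]]
```

The bar is level to within about 2 mm. Lowering.

Run:
```python
from h import *
b=np.deg2rad(6.5)
t=np.array([530.08,-148.38])
ctrl.movel([*t,40],velocity=90);ctrl.movel([*t,22],velocity=25)
f0=np.mean([observe()["wrist_force"][2] for _ in range(5)]);st("near")
z=22
while z>18.2:
    z-=.5;ctrl.movel([*t,z],velocity=10);ctrl.pause(.1)
    s=observe();print(z,round(s["tool_pos"][2],1),round(s["wrist_force"][2]-f0,1))
    if s["wrist_force"][2]-f0>3.5: break
hand.gripper_to(62);ctrl.pause(.2);hand.gripper_to(85);st("open")
ctrl.movel([*t,60],velocity=40);ctrl.movel([*t,200],velocity=150)
ctrl.reach([450,-420,250],q(b));ctrl.pause(.3);st("away")
f=save("top","t7",(170,120,450,300),2.5);save("side","s7",(190,100,430,320),2.7)
hsv=cv2.cvtColor(f,cv2.COLOR_RGB2HSV)
m=((hsv[...,1]<75)&(hsv[...,2]>100)).astype(np.uint8)
w=np.zeros_like(m);w[150:272,336:430]=m[150:272,336:430]
pts=np.argwhere(w)[:,::-1];print("bar",pts.min(0),pts.max(0),rect(ray("top",pts,12)))
w[:]=0;w[165:264,188:233]=m[165:264,188:233];print("short",rect(ray("top",np.argwhere(w)[:,::-1],68)))
```

```text
near 22.38 [ 530.2 -148.3   22. ] F [-0.1 -0.4 -1.1] op 55.4
21.5 21.6 0.6
21.0 21.0 1.4
20.5 20.5 -0.1
20.0 20.0 0.3
19.5 19.6 1.9
19.0 19.6 5.8
open 25.85 [ 530.1 -148.4   19. ] F [-0.   0.  -0.2] op 85.4
away 29.52 [ 450.7 -418.9  250. ] F [-0.5  0.1 -0.1] op 85.3
bar [363 169] [398 248] (array([ 574.8, -143.2]), array([160.9,  57.2]), 5.89)
short (array([558.2, 193.5]), array([101. ,  56.5]), -3.5)
```

View pics/t7.png

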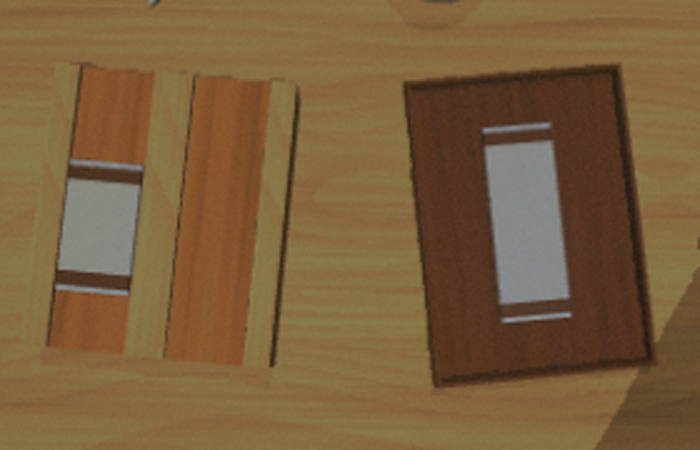

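View pics/s7.png

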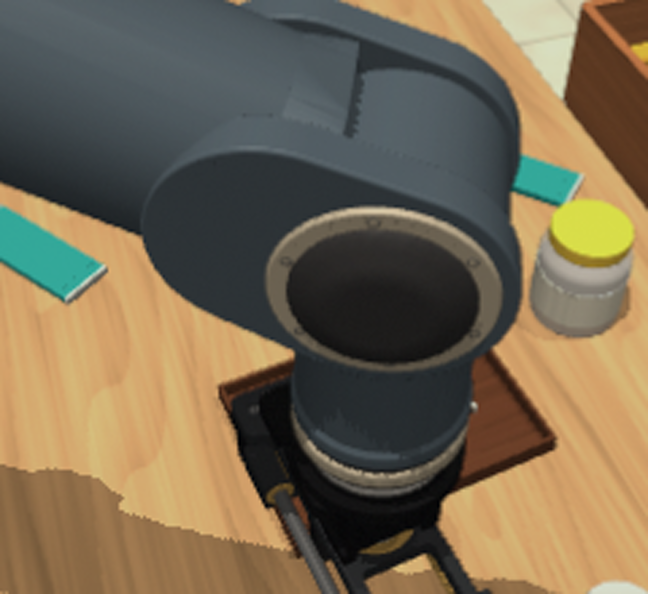

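The top view shows the bar flat and centred in the tray, with the short bar where it was. The arm blocks the side view, but the top-view size measured at z = 12 comes out right.

```bash
python3 -c "
from h import *
job.finish_job();st()"
```

```text
the job is handed in; nothing more can be done
the job is handed in; nothing more can be done
```

The long bar is lying flat inside the customer's tray, and the job is handed in. The arm was last read at 29.5 s of the 58 s allowed, clear of everything.

**What I did:** I pushed the bar along its lane with closed fingertips until its front end was about 58 mm past the step's edge, still lying on the step. I gripped it by that end, carried it level to the tray and lowered it until it touched the tray floor (about 6 N). I then opened the jaws and backed away.

**Last checks:**
- **Long bar:** it is centred at (574.8, -143.2), within about 1 mm of the tray's centre. It measures 160.9 x 57.2 mm at the height of a bar lying flat, and is turned 5.9° against the tray's 6.5°.
- **Short bar:** it reads (558.2, 193.5), the same as at the start.
- **Failed check:** the final side picture was blocked by the arm, so the bar lying flat is confirmed only by the top view and the touchdown force and height.

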